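# Clip a glass counting slide home, scan it, unclip it

### The arm

A 6-joint arm with a two-finger parallel gripper is mounted at the origin on the work surface. World frame = base frame: x ahead of the robot, y to its left, z up, the work surface at z = 0. Lengths are in m, angles in rad, forces in N, time in s.
With the tool pointing down it reaches from about 0.375 to 0.9 m from the base axis. Payload 3.1 kg.
Tool frame: the origin (TCP) lies at the centre of the arm's flange, where the gripper is bolted on; the fingertips stand tip_reach ahead of it and the grasp point (between the pads) lies 164 mm ahead of it (tip_reach is the distance from the TCP to the fingertips, in m); z points along the fingers, y is the direction in which the jaws open and shut (so a half turn about z gives the same grasp; the last joint's range is limited). The gripper opens to 87 mm and grips with 3 to 60 N. Pads are 19 mm wide; open, the fingers measure 117 mm over their backs; the gripper's body (75 mm by 190 mm) begins 51 mm behind the grasp point.
Start: joints at [0.986, 0.527, 1.433, -0, 1.181, -0.178], TCP at [0.247, 0.574, 0.405] pointing down, gripper open.
Joint ranges: [-3.08, 3.08], [-0.75, 2.2], [0.22, 2.44], [-1.43, 4.57], [0, 2.65], [-2.85, 2.85]. Speed limits (rad/s): [2.79, 2.79, 3.14, 3.14, 3.14, 3.14].

### API

Orientations are given as a unit quaternion [x, y, z, w].
In Python, from rig import get_obs, camera, hand_in, tip_reach gives the robot as it stands. The module is installed in compiled form; this text tells all that it offers.
- The arm moves only by the tool servo_tool, never from a script. Its argument "steps" is one flat list of numbers, 5 for each row, row after row: the finger opening in m, from 0 to 0.087, then the shift along the tool's x, y, z in m, then the turn about the tool's z in rad. A call has 1 to 12 rows; each row is the pose to reach, as a shift and turn from the pose commanded when the call began, along the tool's axes at that moment; what a row does not reach only later rows make up. A row lasts 1/8 s, in which the tool goes at most 62.5 mm and 10.7 degrees, less where a joint would pass 70% of its speed; a pose out of reach is approached as far as the arm can. A call with a gripper value outside its range is refused whole. The fingers move at their own pace and stop on an object; "force" is the grip in N (left out, the last holds). Time passes only in rows, so rows that repeat a pose let the fingers close. It gives the time, the measured TCP pose, the force and the opening at its end, in the units of the state.
- get_obs(): the state, without advancing time (a new reading comes with each control period).
- camera(name): name is "scene" or "top" or "wrist"; returns a dict with "pixels" (384x512x3 uint8, blue, green, red), "vertical_fov" (degrees; the focal length in pixels is half the picture's height over the tangent of half this angle, whatever the lens; pixels are square), "cx", "cy" (the principal point, pixels), "D" ([k1, k2, p1, p2, k3] as OpenCV has them; the pictures are not rectified), "T" (4x4, takes a point from camera to world coordinates). Camera axes: x right, y up, looking along -z (the intrinsics and any distortion apply to the point x, -y, -z); pixel columns grow to the right and rows downward; lengths in m; the calibration is good to about 2 mm. A picture is of the moment at which its call begins. There is no depth.
- hand_in(): hands the job in, once; it reports no verdict.
The state is a dict: "time": time; "q": joint angles; "joint_velocities": joint speeds; "joint_torque": joint torques, N m; "position": TCP position; "tool_rot": TCP orientation; "ft_force": force on the tool from outside, world axes, zero at the start; "moment": the same for the moment, N m; "grip_width": finger opening in m.
Only numpy, scipy, OpenCV 4.12 (cv2) and the standard library are available. Lean on these libraries where they do the work, as an engineer would, in place of code of your own. Each camera call takes 0.05 s, during which the arm holds its last target.

### The job

Scan the glass counting slide on the slide scanner: swing the spring clip round its pivot screw onto the slide's edge, so that it pushes the slide back to the fence and holds it, and press the clip firmly home until the slide is squeezed flush against the fence, without overloading the glass. With the clip still on, press the scan button fully down, then swing the clip well clear of the slide again, leaving the slide flush against the fence. Do not touch the glass with the robot, and leave everything else where it stands.

Things in the scene. Friction and masses are not known exactly. Their poses are not given: they have to be found in the camera images.
- scanner: flat white slide scanner, box 150 x 200 x 45 mm, fixed to the table. Origin at table height, 62 mm left of the pivot axis; the box spans x -85..65, y -95..105 mm. x points from its front to the fence, y to the left along the fence. On its top (z 45 mm): clip, button, and a bay for the slide with a black window, between end stops 7 mm high at y -41 and 41 mm. Slide home: centre at x 22 mm.
- fence (a point): middle of the lower edge of the fence's face: a steel strip 9 mm high and 96 mm long across the back of the scanner's top; face at scanner x 40 mm, looking to -x
- clip: steel spring clip: flat arm 9 mm wide, 13-17 mm above the scanner's top, swinging on a vertical pivot screw (head 18 mm wide, 21 mm above the top). Origin on the pivot axis at the height of the scanner's top (scanner x 0, y -62 mm); y runs along the arm to the post. Its yaw less the scanner's: about 0 home (arm parallel to the fence), 0.95-1.3 parked at the start, stop at 1.35. It stays where left.
- post (a point): middle of the clip's upright dark finger post, round, 10 mm thick, 62 mm from the pivot axis; this point is 34 mm above the scanner's top, the post spans 17 to 48 mm above it. Parked it stands at scanner x -50 to -60 mm; push it clockwise seen from above, towards the fence. Home: scanner x between -7 and 7 mm. Swung out again to scanner x beyond -35 mm (0.6 rad) the clip is well clear.
- toe (a point): lowest point of the clip's sprung wire toe (4.4 mm thick, upturned tip), 14 mm ahead of the arm's end (clip x 14, y 62 mm), 2.6 mm above the scanner's top; the tip reaches 30 mm ahead. Swinging in, the toe pushes the slide back to the fence, then rides up over its front edge and presses it down with about 2 N. At the post, swinging takes about 2 N (screw friction), riding up to about 6 N.
- slide: thick glass counting slide, 36 x 76 x 5 mm, 40 g, frosted white left end; origin at the centre of its underside, y along its length. Loose on the window, starting 3 to 9 mm short of the fence. After the toe, the clip's heel (round pin 8 mm thick straight below the post, foot 1.5 mm above the scanner's top) meets the slide's front edge and squeezes it against the fence: a hard end.
- slide_center (a point): centre of the glass slide, half-way up; its top is 5 mm above the scanner's top. The clip's heel is set by a screw differently each time, up to 6 mm forward or back, and is not measured: only the force, rising steadily past 6 N, tells that it bears. Pressed home properly: about 12 N on the glass (14 N at the post) for half a second. Under 8 N is loose, over 18 N overloads the glass.
- shutter_top (a point): centre of the top of the scan button, a black round push button of 24 mm diameter in a grey collar, 18 mm above the scanner's top at its left front corner
- shutter (a joint): travel of the scan button in m: 0 is up, 0.006 fully down (needs about 5 N); it springs back
- vial_a: bystander, leave alone: brown glass vial with grey cap, 22 mm wide, 50 mm tall, behind the scanner; origin at the centre of its underside
- vial_b: bystander, leave alone: clear glass vial with white cap, 22 mm wide, 50 mm tall, behind the scanner; origin at the centre of its underside
- cup: bystander, leave alone: white specimen cup, 54 mm wide, 55 mm tall, left of the scanner; origin at the centre of its underside
- slidebox: bystander, leave alone: grey slide box 95 x 85 x 34 mm, right of the scanner; origin at the centre of its underside
- carton: bystander, leave alone: cardboard carton 90 x 140 x 65 mm; origin at the centre of its underside
- jar: bystander, leave alone: white jar with blue lid, 64 mm wide, 85 mm tall; origin at the centre of its underside
- marker: bystander, leave alone: black marker pen 12 mm thick, 142 mm long, lying; origin at the centre of its underside
Things that resemble listed ones, but are neither listed nor needed, are in the scene too. Several things have the shape of the slide; the one meant has the colours described above.

How it is judged:
On the way, in this order (a step that is already met when the one before it is completed fails the run):
1. the clip presses the slide with more than 8 N flush against the fence (x of slide_center in the frame of scanner above 0.019 m and z of slide_center in the frame of scanner below 0.05 m and angle between the x axis of slide and the x axis of scanner, either way round below 0.05 rad and x of post in the frame of scanner above -0.012 m and contact force between clip and slide above 8 N), for 0.2 s.
2. the scan button is pressed down while the clip is on the slide (x of slide_center in the frame of scanner above 0.019 m and z of slide_center in the frame of scanner below 0.05 m and angle between the x axis of slide and the x axis of scanner, either way round below 0.05 rad and x of post in the frame of scanner above -0.012 m and value of joint shutter above 0.0045 m), for 0.1 s.
3. the clip is swung clear, the slide still flush against the fence (x of slide_center in the frame of scanner above 0.019 m and z of slide_center in the frame of scanner below 0.05 m and angle between the x axis of slide and the x axis of scanner, either way round below 0.05 rad and x of post in the frame of scanner below -0.03 m), for 0.2 s.
At the end, for the whole second after the job is handed in: The clip is swung clear (its post more than 30 mm in front of the line through the pivot along the fence, so that the wire is over 15 mm from the glass), the slide lies flat in its bay within 3 mm of the fence and within 0.05 rad of it, the button is up and everything is at rest (all of step 3 and value of joint shutter below 0.002 m and linear speed of each of slide, clip below 0.02 m/s); the robot touches nothing.
It fails at once if the clip loads the glass with more than 18 N (contact force between clip and slide above 18 N).
It fails at once if the robot touches the glass slide (contact force between any of the fingers, the arm and slide above 0.5 N).
It fails at once if another thing on the table is moved by more than 15 mm (distance of any of vial_a, vial_b, cup, slidebox, carton, jar, marker from where it was at the start of the episode above 0.015 m).
It also fails if it takes over 64 s, if anything falls off the work surface, if the arm or the gripper's body presses on something with over 40 N, if the wrist force passes 120 N, or if a joint passes its speed limit or range.

## Working session

There is one attempt and no reset: what is moved stays moved. The work goes in short steps, Python scripts to look and compute and a tool call to move; the robot and the scene stay as the last step left them, time stands still between calls to the robot, and variables do not carry over. Pictures are saved under pics/ and viewed, and the job is handed in when it is done.

Besides the shell and the picture viewer there is one more tool, called after "Request:" in YAML: its name, and indented under it one key for each argument. servo_tool: Moves the arm, as the interface text tells. Its arguments: {"type":"object","properties":{"steps":{"type":"array"},"force":{"type":"number"}},"required":["steps"]}

```bash
mkdir -p pics; ls; cat > h.py <<'E'
import numpy as np, cv2
from rig import get_obs, camera, tip_reach
def K(c):
    f=192/np.tan(np.radians(c["vertical_fov"])/2)
    return np.array([[f,0,c["cx"]],[0,f,c["cy"]],[0,0,1.]])
def ray(c,uv):
    p=cv2.undistortPoints(np.array([[uv]],float),K(c),np.array(c["D"],float))[0,0]
    T=np.array(c["T"]); d=T[:3,:3]@np.array([p[0],-p[1],-1.]); return T[:3,3],d
def onz(c,uv,z):
    o,d=ray(c,uv); return o+d*(z-o[2])/d[2]
def proj(c,P):
    T=np.array(c["T"]); P=np.atleast_2d(P); q=(P-T[:3,3])@T[:3,:3]; q=q*[1,-1,-1]
    return cv2.projectPoints(q,np.zeros(3),np.zeros(3),K(c),np.array(c["D"],float))[0][:,0]
def tri(c1,uv1,c2,uv2):
    o1,d1=ray(c1,uv1);o2,d2=ray(c2,uv2);d1/=np.linalg.norm(d1);d2/=np.linalg.norm(d2)
    A=np.stack([d1,-d2],1);s=np.linalg.lstsq(A,o2-o1,rcond=None)[0]
    a=o1+s[0]*d1;b=o2+s[1]*d2;return (a+b)/2,np.linalg.norm(a-b)
E
python3 - <<'E'
from h import *
import pickle
C={}
for n in("scene","top","wrist"):
    c=camera(n);C[n]=c;cv2.imwrite(f"pics/{n}0.png",c["pixels"]);print(n,c["vertical_fov"],np.round(c["T"],3).tolist(),c["D"])
pickle.dump(C,open("c0.pkl","wb"))
print(tip_reach if not callable(tip_reach) else tip_reach()); print(get_obs())
E
```

```text
pics
scene 52.68323630178519 [[0.623, -0.557, 0.549, 1.117], [0.782, 0.434, -0.447, -0.482], [0.011, 0.708, 0.706, 0.839], [0.0, 0.0, 0.0, 1.0]] [-0.10684495  0.          0.          0.          0.        ]
top 47.062346417707126 [[-0.029, 0.997, -0.066, 0.461], [-1.0, -0.029, -0.005, -0.01], [-0.007, 0.066, 0.998, 1.253], [0.0, 0.0, 0.0, 1.0]] [0.0043377 0.        0.        0.        0.       ]
wrist 65.70701414971198 [[0.395, -0.888, -0.234, 0.184], [0.919, 0.382, 0.102, 0.602], [-0.002, -0.255, 0.967, 0.383], [0.0, 0.0, 0.0, 1.0]] [0.01253241 0.         0.         0.         0.        ]
0.1822
{'time': 0.15, 'q': array([ 9.85490797e-01,  5.28271958e-01,  1.43359801e+00,  4.90488856e-06,
        1.18141486e+00, -1.78493094e-01]), 'joint_velocities': array([-1.30176598e-04, -1.57920441e-03, -3.90533676e-03, -1.20384235e-03,
        5.51297670e-04,  2.52379009e-05]), 'joint_torque': array([ 1.00609926e-03, -4.40431631e+01, -1.76842993e+01,  6.33636047e-02,
        5.52160491e-02, -9.17664784e-05]), 'position': array([0.24712604, 0.57378674, 0.40398747]), 'tool_rot': array([ 2.02007333e-01,  9.79383644e-01, -7.84291494e-04, -3.17428723e-04]), 'ft_force': array([-0.25825795, -0.92613389,  0.22621853]), 'moment': array([0.00826151, 0.01037131, 0.00754295]), 'grip_width': 0.08701260800684027}
```

View pics/scene0.png

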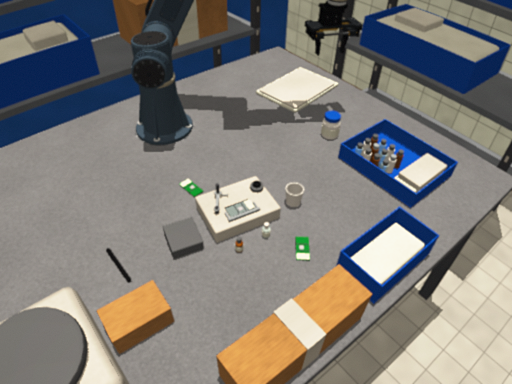

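View pics/top0.png

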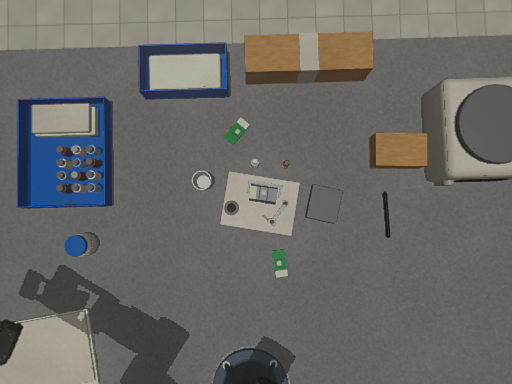

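View pics/wrist0.png

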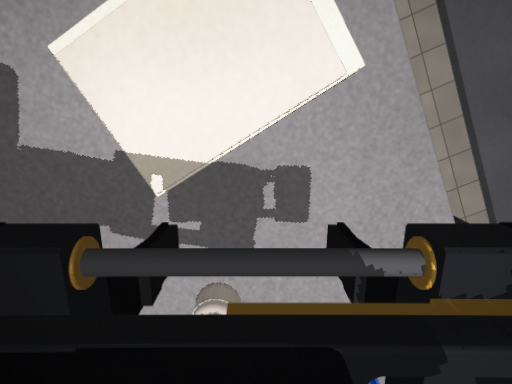

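```bash
python3 - <<'E'
from h import *
import pickle
C=pickle.load(open("c0.pkl","rb"))
a=C["top"]["pixels"][160:250,210:320];b=C["scene"]["pixels"][170:245,185:290]
cv2.imwrite("pics/zt.png",cv2.resize(a,None,fx=6,fy=6,interpolation=cv2.INTER_CUBIC))
cv2.imwrite("pics/zs.png",cv2.resize(b,None,fx=7,fy=7,interpolation=cv2.INTER_CUBIC))
g=C["top"]["pixels"].min(2);m=((g>130)).astype(np.uint8);
m=cv2.morphologyEx(m,cv2.MORPH_CLOSE,np.ones((15,15)))
n,l,s,ce=cv2.connectedComponentsWithStats(m)
i=l[230,240];print(s[i])
c=max(cv2.findContours((l==i).astype(np.uint8),0,2)[0],key=cv2.contourArea)
r=cv2.minAreaRect(c);bp=cv2.boxPoints(r);print(r,bp)
for p in bp:print(onz(C["top"],p,.045))
E
```

```text
[     0      0    512    384 159612]
((255.5, 201.5), (363.0, 511.0), 90.0) [[-1.111367e-14  2.000000e+01]
 [ 5.110000e+02  2.000000e+01]
 [ 5.110000e+02  3.830000e+02]
 [ 0.000000e+00  3.830000e+02]]
[1.04223478 0.67727878 0.045     ]
[ 0.99676467 -0.75789883  0.045     ]
[ 0.00845311 -0.6907712   0.045     ]
[0.04393088 0.66893316 0.045     ]
```

View pics/zt.png

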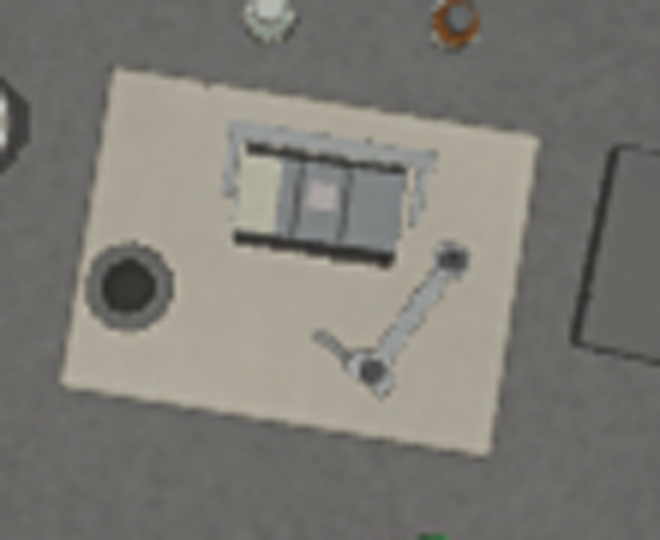

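View pics/zs.png

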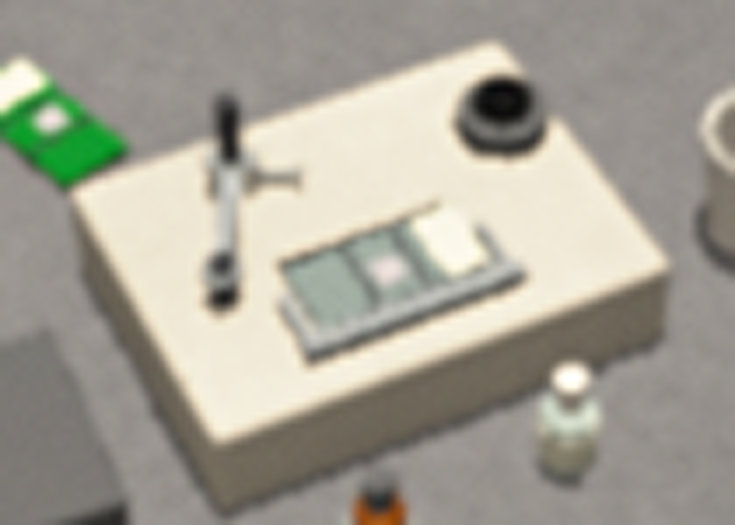

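```bash
python3 - <<'E'
from h import *
import pickle
C=pickle.load(open("c0.pkl","rb"));c=C["top"]
off=lambda p:((p[0]+.5)/6-.5+210,(p[1]+.5)/6-.5+160)
g=lambda p,z:onz(c,off(p),z)
# corners: BL(back left) (+65,+105), BR(65,-95), FR(-85,-95), FL
W=np.array([g(p,.045)for p in[(115,67),(540,137),(490,457),(62,385)]])[:,:2]
S=np.array([[65,105],[65,-95],[-85,-95],[-85,105]])/1e3
print(W,[np.linalg.norm(W[i]-W[(i+1)%4]) for i in range(4)])
a=S-S.mean(0);b=W-W.mean(0);yaw=np.arctan2((a[:,0]*b[:,1]-a[:,1]*b[:,0]).sum(),(a*b).sum())
R=np.array([[np.cos(yaw),-np.sin(yaw)],[np.sin(yaw),np.cos(yaw)]]);t=W.mean(0)-R@S.mean(0)
print("yaw",yaw,"origin",t, "res",W-(S@R.T+t))
for n,p,z in[("pivot",(452,257),.066),("button",(129,285),.063),("posttop",(372,371),.093),("slideFL",(233,236),.05),("slideFR",(392,260),.05),("fenceR",(435,155),.054),("fenceL",(231,125),.054)]:
    w=g(p,z);print(n,w,"scanner",(R.T@(w[:2]-t)).round(4))
# scene check of posttop/button
cs=C["scene"];os=lambda p:((p[0]+.5)/7-.5+185,(p[1]+.5)/7-.5+170)
for n,p,q,z in[("button",(129,285),(503,100),.063),("posttop",(372,371),(227,100),.093)]:
    print(n,tri(c,off(p),cs,os(q)), proj(cs,g(p,z)),os(q))
E
```

```text
[[ 0.59605266  0.04308279]
 [ 0.5581666  -0.15056166]
 [ 0.41312388 -0.12256916]
 [ 0.4512478   0.07098268]] [np.float64(0.19731580187280112), np.float64(0.14771922994362718), np.float64(0.19727074860171598), np.float64(0.14746814031961894)]
yaw -0.19264032646688356 origin [ 0.5135055  -0.04658836] res [[-0.00135284 -0.00094226]
 [-0.00094869  0.00171372]
 [ 0.00123391  0.00098857]
 [ 0.00106762 -0.00176003]]
pivot [ 0.50365489 -0.10673567  0.066     ] scanner [ 0.0018 -0.0609]
button [0.49535392 0.03854879 0.063     ] scanner [-0.0341  0.0801]
posttop [ 0.45386035 -0.06789111  0.093     ] scanner [-0.0545 -0.0323]
slideFL [ 0.51665485 -0.00881957  0.05      ] scanner [-0.0041  0.0377]
slideFR [ 0.50365619 -0.08074844  0.05      ] scanner [-0.0031 -0.0354]
fenceR [ 0.5506289  -0.10158894  0.054     ] scanner [ 0.047  -0.0469]
fenceL [ 0.56699728 -0.00937027  0.054     ] scanner [0.0454 0.0468]
button (array([0.49497279, 0.03804784, 0.06157797]), np.float64(0.0013997464757148977)) [[256.89637897 183.49017306]] (256.42857142857144, 183.85714285714286)
posttop (array([ 0.45316441, -0.06891983,  0.09289839]), np.float64(0.002472517140017848)) [[217.89195784 183.80503541]] (217.0, 183.85714285714286)
```

Request:
servo_tool:
  steps: [0.05, -0.04, -0.046, 0, 0.02, 0.05, -0.08, -0.092, 0.01, 0.05, 0.05, -0.12, -0.138, 0.02, 0.08, 0.05, -0.16, -0.184, 0.03, 0.11, 0.05, -0.2, -0.23, 0.04, 0.14, 0.05, -0.24, -0.276, 0.05, 0.17, 0.05, -0.28, -0.322, 0.06, 0.2, 0.05, -0.32, -0.368, 0.07, 0.23, 0.05, -0.36, -0.414, 0.075, 0.26, 0.05, -0.4, -0.46, 0.075, 0.26, 0.05, -0.43, -0.49, 0.075, 0.26, 0.05, -0.444, -0.508, 0.075, 0.26]

```text
time: 1.65
position: [0.4551, -0.0708, 0.3297]
tool_rot: [0.329, 0.944, -0.0, 0.001]
ft_force: [-0.5, -0.2, -0.7]
grip_width: 0.0499
```

```bash
python3 - <<'E'
from h import *
import pickle
C={}
for n in("top","wrist"):
    C[n]=camera(n);cv2.imwrite(f"pics/{n}1.png",C[n]["pixels"])
pickle.dump(C,open("c1.pkl","wb"))
o=get_obs();print({k:o[k] for k in("time","q","position","tool_rot","ft_force","grip_width")})
S=np.array([[0,-62,66],[-34,80,63],[-54.5,-32.3,93],[40,48,45],[40,-48,45]])/1e3
E
```

```text
{'time': 1.75, 'q': array([-3.97024859e-01,  4.31744021e-01,  1.91228252e+00, -3.51875211e-04,
        7.95443490e-01, -1.29729937e+00]), 'position': array([ 0.45508737, -0.07048514,  0.32974212]), 'tool_rot': array([ 3.28899203e-01,  9.44364427e-01, -1.91050003e-04,  1.05152412e-03]), 'ft_force': array([ 0.54721881,  0.97995439, -0.05362487]), 'grip_width': 0.049682474087998814}
```

View pics/wrist1.png

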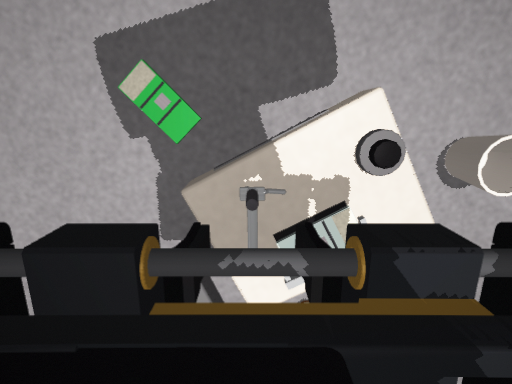

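```bash
python3 - <<'E'
from h import *
import pickle
C=pickle.load(open("c1.pkl","rb"));c=C["wrist"]
a=c["pixels"][80:310,170:430];cv2.imwrite("pics/zw.png",cv2.resize(a,None,fx=3,fy=3,interpolation=cv2.INTER_CUBIC))
t=np.array([.5135,-.0466]);y=-.1926;R=np.array([[np.cos(y),-np.sin(y)],[np.sin(y),np.cos(y)]])
for n,P in dict(post=(-.0545,-.0323,.093),postb=(-.0545,-.0323,.062),btn=(-.034,.08,.063),pivot=(0,-.062,.066),FL=(-.085,.105,.045),FR=(-.085,-.095,.045)).items():
    w=[*(t+R@np.array(P[:2])),P[2]];print(n,np.round(w,4),proj(c,w)[0].round(1))
E
```

```text
post [ 0.4538 -0.0679  0.093 ] [253.4 205. ]
postb [ 0.4538 -0.0679  0.062 ] [253.3 194.5]
btn [0.4954 0.0384 0.063 ] [385.9 155.7]
pivot [ 0.5016 -0.1075  0.066 ] [251.7 262.4]
FL [0.4502 0.0727 0.045 ] [383.3  84.4]
FR [ 0.4119 -0.1236  0.045 ] [176.9 191.5]
```

View pics/zw.png

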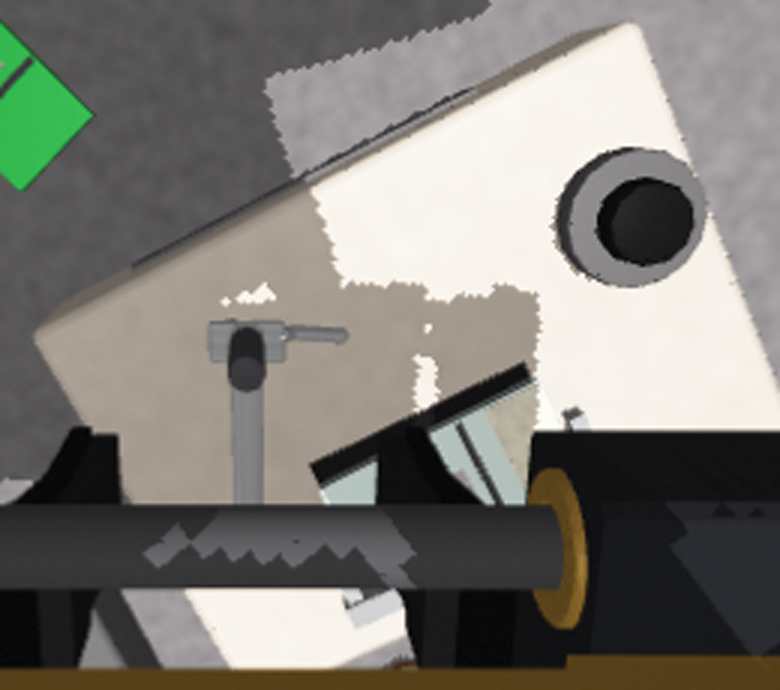

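Request:
servo_tool:
  steps: [0.04, 0.001, 0, 0.02, 0, 0.04, 0.002, 0.001, 0.05, 0, 0.04, 0.002, 0.001, 0.07, 0, 0.04, 0.002, 0.001, 0.079, 0, 0.04, 0.002, 0.001, 0.079, 0, 0.04, 0.002, 0.001, 0.079, 0]

```text
time: 2.5
position: [0.4533, -0.066, 0.2514]
tool_rot: [0.327, 0.945, -0.0, 0.001]
ft_force: [0.3, -0.1, -0.1]
grip_width: 0.0399
```

Request:
servo_tool:
  steps: [0.012, -0.0015, -0.001, 0, 0, 0.012, -0.0015, -0.001, 0, 0, 0.0, -0.0015, -0.001, 0, 0, 0.0, -0.0015, -0.001, 0, 0, 0.0, -0.0015, -0.001, 0, 0]
  force: 15

```text
time: 3.12
position: [0.4535, -0.068, 0.2509]
tool_rot: [0.327, 0.945, -0.0, -0.0]
ft_force: [-1.7, -1.4, 2.4]
grip_width: 0.0095
```

```bash
python3 - <<'E'
from h import *
o=get_obs();print({k:o[k] for k in("time","q","position","tool_rot","ft_force","moment","grip_width")})
c=camera("wrist");cv2.imwrite("pics/w2.png",c["pixels"])
t=np.array([.5135,-.0466]);y=-.1926;R=np.array([[np.cos(y),-np.sin(y)],[np.sin(y),np.cos(y)]])
print("scanner",R.T@(o["position"][:2]-t))
E
```

```text
{'time': 3.125, 'q': array([-3.93278776e-01,  5.85943459e-01,  1.97409265e+00, -4.62299995e-04,
        5.81710675e-01, -1.29699739e+00]), 'position': array([ 0.45352   , -0.06802171,  0.25086825]), 'tool_rot': array([ 3.27206395e-01,  9.44952884e-01, -1.22163834e-04, -8.45082122e-05]), 'ft_force': array([-1.69886265, -1.39826763,  2.36555073]), 'moment': array([-0.27743946,  0.25164115,  0.02774059]), 'grip_width': 0.009522448039997406}
scanner [-0.05477061 -0.03250648]
```

View pics/w2.png

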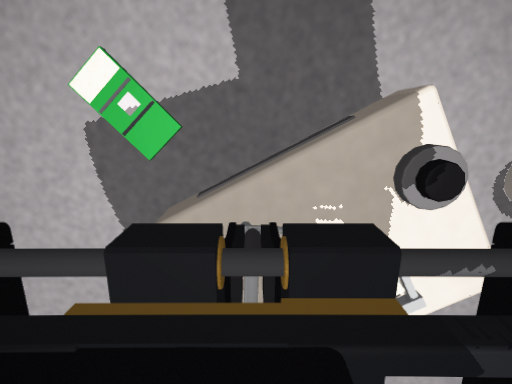

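```bash
cat > arc.py <<'E'
from h import *
import sys
P=np.array([.5027,-.107])
def table(angs, r=None):
    o=get_obs();p=o["position"][:2];x,y=o["tool_rot"][:2]
    tx=np.array([2*x*x-1,2*x*y]);ty=np.array([2*x*y,2*y*y-1])
    d=p-P;r=np.linalg.norm(d);a0=np.arctan2(d[1],d[0])
    print("theta now",a0-np.pi/2+.1926,"r",r, "tooly ang",np.arctan2(ty[1],ty[0])+.1926)
    for a in angs:
        w=P+r*np.array([np.cos(a0-a),np.sin(a0-a)])-p
        print(a,np.round([w@tx,w@ty],4))
def st():
    o=get_obs();x,y=o["tool_rot"][:2];tx=np.array([2*x*x-1,2*x*y]);ty=np.array([2*x*y,2*y*y-1]);f=o["ft_force"]
    R=np.array([[np.cos(.1926),np.sin(.1926)],[-np.sin(.1926),np.cos(.1926)]])
    s=R.T@(o["position"][:2]-[.5135,-.0466])
    # world->scanner
    yw=-.1926;Rm=np.array([[np.cos(yw),-np.sin(yw)],[np.sin(yw),np.cos(yw)]])
    print("t",o["time"],"scanner xy",(Rm.T@(o["position"][:2]-[.5135,-.0466])).round(4),"z",o["position"][2].round(4),"F tool xyz",np.round([f[:2]@tx,f[:2]@ty,-f[2]],2),"grip",o["grip_width"])
E
python3 -c "
from arc import *
st();table(np.arange(1,11)*.074)"
```

```text
t 3.175 scanner xy [-0.0548 -0.0325] z 0.2509 F tool xyz [ 0.47 -1.44 -2.73] grip 0.009389795688444582
theta now 1.093224015206713 r 0.06276712988724159 tooly ang 1.0967100740848128
0.074 [-0.0002  0.0046]
0.148 [-0.0007  0.0093]
0.22199999999999998 [-0.0016  0.0138]
0.296 [-0.0028  0.0183]
0.37 [-0.0043  0.0227]
0.44399999999999995 [-0.0062  0.0269]
0.518 [-0.0083  0.031 ]
0.592 [-0.0108  0.035 ]
0.6659999999999999 [-0.0135  0.0387]
0.74 [-0.0166  0.0423]
```

Request:
servo_tool:
  steps: [0, -0.0002, 0.0046, 0, 0.074, 0, -0.0007, 0.0093, 0, 0.148, 0, -0.0016, 0.0138, 0, 0.222, 0, -0.0028, 0.0183, 0, 0.296, 0, -0.0043, 0.0227, 0, 0.37, 0, -0.0062, 0.0269, 0, 0.444, 0, -0.0083, 0.031, 0, 0.518, 0, -0.0108, 0.035, 0, 0.592, 0, -0.0135, 0.0387, 0, 0.666, 0, -0.0166, 0.0423, 0, 0.74, 0, -0.0166, 0.0423, 0, 0.74]

```text
time: 4.55
position: [0.4935, -0.0457, 0.2509]
tool_rot: [0.646, 0.763, 0.0, 0.001]
ft_force: [0.5, -5.3, 0.7]
grip_width: 0.0093
```

```bash
python3 -c "
from arc import *
st();table(np.arange(1,9)*.02)
c=camera('scene');cv2.imwrite('pics/s3.png',cv2.resize(c['pixels'][170:245,185:290],None,fx=7,fy=7,interpolation=cv2.INTER_CUBIC))
"
```

```text
t 4.55 scanner xy [-0.0198 -0.0029] z 0.2509 F tool xyz [-5.35 -0.37 -0.75] grip 0.00932824753117686
theta now 0.3410670365157006 r 0.06198510728167905 tooly ang 0.357658213569744
0.02 [-0.      0.0012]
0.04 [-0.0001  0.0025]
0.06 [-0.0002  0.0037]
0.08 [-0.0003  0.0049]
0.1 [-0.0004  0.0062]
0.12 [-0.0006  0.0074]
0.14 [-0.0007  0.0086]
0.16 [-0.001   0.0099]
```

View pics/s3.png

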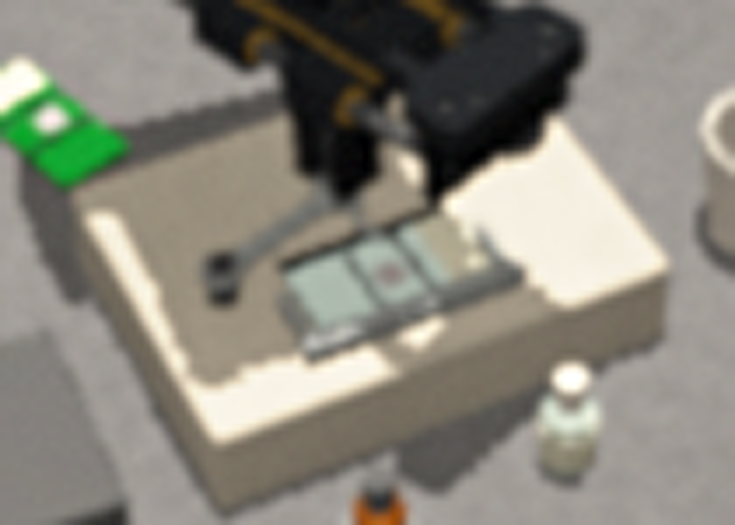

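Request:
servo_tool:
  steps: [0, -0.0005, 0.0012, 0, 0.02, 0, -0.001, 0.0025, 0, 0.04, 0, -0.0011, 0.0037, 0, 0.06, 0, -0.0012, 0.0049, 0, 0.08, 0, -0.0013, 0.0062, 0, 0.1, 0, -0.0015, 0.0074, 0, 0.12, 0, -0.0015, 0.0074, 0, 0.12]

```text
time: 5.48
position: [0.5003, -0.0454, 0.2508]
tool_rot: [0.691, 0.723, -0.0, 0.0]
ft_force: [-2.2, -4.5, 2.8]
grip_width: 0.0096
```

```bash
python3 -c "
from arc import *
st();table(np.arange(1,9)*.02)
"
```

```text
t 5.475 scanner xy [-0.0132 -0.0014] z 0.2508 F tool xyz [-4.39 -2.39 -2.85] grip 0.00955467358817141
theta now 0.23197764036960378 r 0.06161559182048154 tooly ang 0.2369748170160808
0.02 [-0.      0.0012]
0.04 [-0.0001  0.0025]
0.06 [-0.0001  0.0037]
0.08 [-0.0002  0.0049]
0.1 [-0.0003  0.0061]
0.12 [-0.0005  0.0074]
0.14 [-0.0006  0.0086]
0.16 [-0.0008  0.0098]
```

Request:
servo_tool:
  steps: [0, -0.0005, 0.0012, 0, 0.02, 0, -0.0008, 0.0025, 0, 0.04, 0, -0.001, 0.0037, 0, 0.06, 0, -0.001, 0.0037, 0, 0.06]

```text
time: 5.98
position: [0.5043, -0.0458, 0.2508]
tool_rot: [0.713, 0.701, 0.0, 0.0]
ft_force: [-0.9, -1.0, 4.8]
grip_width: 0.0092
```

```bash
python3 -c "
from arc import *
st()
c=camera('scene');cv2.imwrite('pics/s4.png',cv2.resize(c['pixels'][170:245,185:290],None,fx=7,fy=7,interpolation=cv2.INTER_CUBIC))
c=camera('top');cv2.imwrite('pics/t4.png',cv2.resize(c['pixels'][160:250,210:320],None,fx=6,fy=6,interpolation=cv2.INTER_CUBIC))
"
```

```text
t 5.975 scanner xy [-0.0092 -0.001 ] z 0.2508 F tool xyz [-1.06 -0.88 -4.81] grip 0.00924024446676934
```

View pics/s4.png

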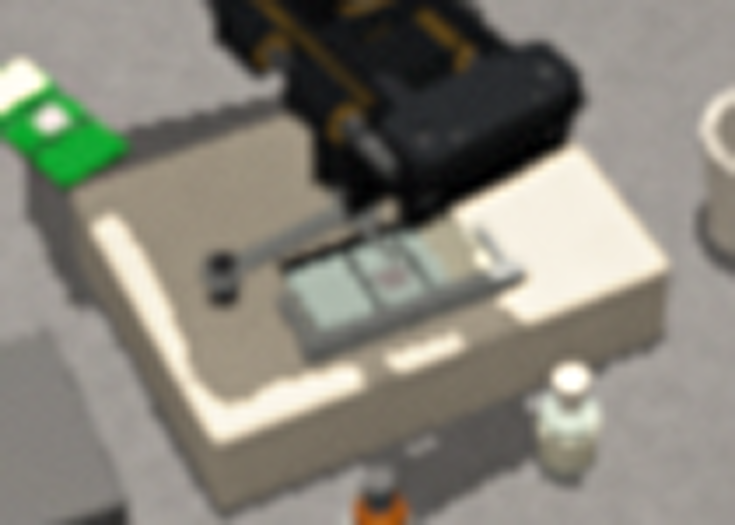

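View pics/t4.png

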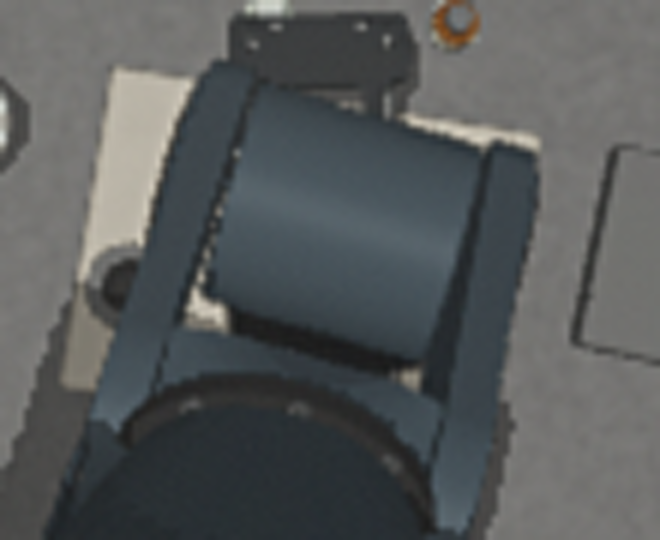

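Request:
servo_tool:
  steps: [0, -0.0002, 0.0005, 0, 0.008, 0, -0.0003, 0.001, 0, 0.016, 0, -0.0003, 0.001, 0, 0.016]

```text
time: 6.45
position: [0.5049, -0.0459, 0.2508]
tool_rot: [0.718, 0.696, 0.0, -0.001]
ft_force: [-1.9, -0.0, 5.0]
grip_width: 0.0096
```

```bash
python3 -c "
from arc import *
st()"
```

```text
t 6.45 scanner xy [-0.0085 -0.001 ] z 0.2508 F tool xyz [-0.11 -1.86 -4.96] grip 0.00957368869595042
```

Request:
servo_tool:
  steps: [0, -0.0001, 0.0005, 0, 0.008, 0, -0.0002, 0.001, 0, 0.016, 0, -0.0002, 0.001, 0, 0.016]

```text
time: 6.82
position: [0.5059, -0.046, 0.2508]
tool_rot: [0.724, 0.69, 0.0, -0.001]
ft_force: [-2.1, 0.8, 4.8]
grip_width: 0.0093
```

```bash
python3 -c "
from arc import *
st()"
```

```text
t 6.825 scanner xy [-0.0076 -0.0009] z 0.2508 F tool xyz [ 0.66 -2.16 -4.81] grip 0.00931312710908937
```

Request:
servo_tool:
  steps: [0, 0, 0.0005, 0, 0.008, 0, 0, 0.001, 0, 0.016, 0, 0, 0.0015, 0, 0.024, 0, 0, 0.0015, 0, 0.024]

```text
time: 7.32
position: [0.5074, -0.0462, 0.2508]
tool_rot: [0.732, 0.681, 0.0, -0.001]
ft_force: [-2.4, 0.5, 5.6]
grip_width: 0.0092
```

```bash
python3 -c "
from arc import *
st()"
```

```text
t 7.325 scanner xy [-0.0061 -0.0007] z 0.2508 F tool xyz [ 0.31 -2.47 -5.6 ] grip 0.009160683316454045
```

Request:
servo_tool:
  steps: [0, 0, 0.0005, 0, 0.008, 0, 0, 0.001, 0, 0.016, 0, 0, 0.001, 0, 0.016]

```text
time: 7.7
position: [0.5084, -0.0462, 0.2508]
tool_rot: [0.738, 0.675, 0.0, -0.001]
ft_force: [-1.9, 1.3, 4.4]
grip_width: 0.0092
```

```bash
python3 -c "
from arc import *
st()"
```

```text
t 7.7 scanner xy [-0.0051 -0.0006] z 0.2508 F tool xyz [ 1.14 -2.04 -4.42] grip 0.009193517143535071
```

Request:
servo_tool:
  steps: [0, 0, 0.0005, 0, 0.008, 0, 0, 0.001, 0, 0.016, 0, 0, 0.0015, 0, 0.024, 0, 0, 0.0015, 0, 0.024]

```text
time: 8.2
position: [0.5099, -0.0464, 0.2508]
tool_rot: [0.746, 0.666, 0.0, -0.001]
ft_force: [-1.5, 0.2, 5.4]
grip_width: 0.0093
```

```bash
python3 -c "
from arc import *
st()"
```

```text
t 8.2 scanner xy [-0.0036 -0.0005] z 0.2508 F tool xyz [ 0.06 -1.49 -5.44] grip 0.00929036364502182
```

Request:
servo_tool:
  steps: [0, 0.0001, 0.0005, 0, 0.008, 0, 0.0002, 0.001, 0, 0.016, 0, 0.0002, 0.001, 0, 0.016]

```text
time: 8.57
position: [0.5109, -0.0465, 0.2508]
tool_rot: [0.751, 0.66, -0.0, -0.0]
ft_force: [-1.4, -0.9, 4.8]
grip_width: 0.0091
```

```bash
python3 -c "
from arc import *
st()
c=camera('scene');cv2.imwrite('pics/s5.png',cv2.resize(c['pixels'][170:245,185:290],None,fx=7,fy=7,interpolation=cv2.INTER_CUBIC))"
```

```text
t 8.575 scanner xy [-0.0026 -0.0004] z 0.2508 F tool xyz [-1.07 -1.29 -4.75] grip 0.009113252368147595
```

View pics/s5.png

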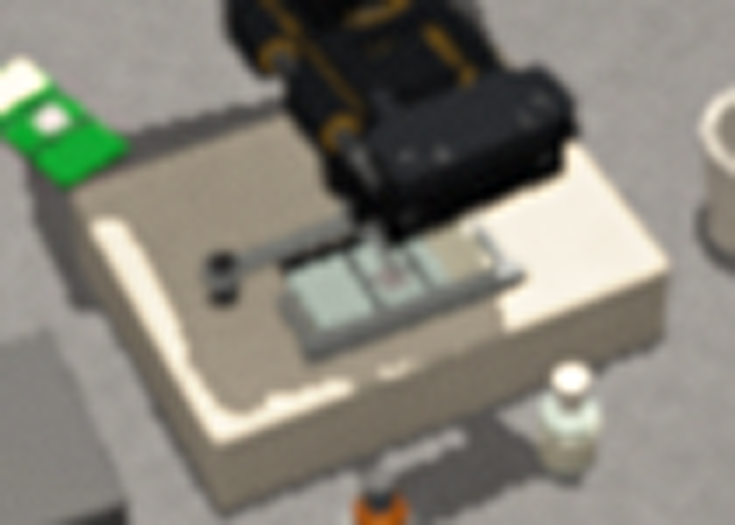

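Request:
servo_tool:
  steps: [0, 0.0, 0.0005, 0, 0.008, 0, 0, 0.001, 0, 0.016, 0, 0, 0.001, 0, 0.016]

```text
time: 9.0
position: [0.5119, -0.0466, 0.2508]
tool_rot: [0.756, 0.654, -0.0, -0.0]
ft_force: [-1.8, -0.1, 4.8]
grip_width: 0.0092
```

```bash
python3 -c "
from arc import *
st()"
```

```text
t 9.0 scanner xy [-0.0016 -0.0003] z 0.2508 F tool xyz [-0.37 -1.76 -4.76] grip 0.009227402806231057
```

Request:
servo_tool:
  steps: [0, 0, 0.0005, 0, 0.008, 0, 0, 0.001, 0, 0.016, 0, 0, 0.001, 0, 0.016]

```text
time: 9.38
position: [0.5129, -0.0468, 0.2508]
tool_rot: [0.761, 0.648, -0.0, -0.0]
ft_force: [-1.8, -0.6, 5.0]
grip_width: 0.0094
```

```bash
python3 -c "
from arc import *
st()"
```

```text
t 9.375 scanner xy [-0.0006 -0.0003] z 0.2508 F tool xyz [-0.86 -1.71 -5.01] grip 0.009362420166813146
```

Request:
servo_tool:
  steps: [0, 0, 0.0005, 0, 0.008, 0, 0, 0.0008, 0, 0.013, 0, 0, 0.0008, 0, 0.013]

```text
time: 9.75
position: [0.5137, -0.0469, 0.2508]
tool_rot: [0.766, 0.643, -0.0, -0.0]
ft_force: [-3.6, -0.9, 5.3]
grip_width: 0.0095
```

Request:
servo_tool:
  steps: [0, 0, 0.0004, 0, 0.006, 0, 0, 0.0008, 0, 0.013, 0, 0, 0.0008, 0, 0.013]

```text
time: 10.12
position: [0.5144, -0.0471, 0.2508]
tool_rot: [0.77, 0.638, -0.0, -0.0]
ft_force: [-2.7, -0.5, 6.0]
grip_width: 0.0096
```

Request:
servo_tool:
  steps: [0, 0, 0.0004, 0, 0.006, 0, 0, 0.0006, 0, 0.01, 0, 0, 0.0006, 0, 0.01]

```text
time: 10.5
position: [0.515, -0.0472, 0.2508]
tool_rot: [0.773, 0.634, -0.0, -0.0]
ft_force: [-2.2, -0.5, 5.7]
grip_width: 0.0093
```

Request:
servo_tool:
  steps: [0, 0, 0.0004, 0, 0.006, 0, 0, 0.0006, 0, 0.01, 0, 0, 0.0006, 0, 0.01]

```text
time: 10.88
position: [0.5156, -0.0473, 0.2508]
tool_rot: [0.776, 0.631, -0.0, -0.0]
ft_force: [-2.7, -0.6, 5.3]
grip_width: 0.0093
```

```bash
python3 -c "
from arc import *
st()"
```

```text
t 10.875 scanner xy [ 0.0022 -0.0003] z 0.2508 F tool xyz [-1.16 -2.54 -5.29] grip 0.009303442913628397
```

Request:
servo_tool:
  steps: [0, 0, 0.0004, 0, 0.006, 0, 0, 0.0007, 0, 0.011, 0, 0, 0.0007, 0, 0.011]

```text
time: 11.25
position: [0.5163, -0.0475, 0.2508]
tool_rot: [0.78, 0.626, -0.0, -0.0]
ft_force: [-2.1, -0.7, 6.3]
grip_width: 0.0095
```

Request:
servo_tool:
  steps: [0, 0, 0.0004, 0, 0.006, 0, 0, 0.0007, 0, 0.011, 0, 0, 0.0007, 0, 0.011]

```text
time: 11.62
position: [0.517, -0.0476, 0.2508]
tool_rot: [0.783, 0.622, -0.0, -0.0]
ft_force: [-2.6, -0.0, 6.2]
grip_width: 0.0093
```

Request:
servo_tool:
  steps: [0, 0, 0.0004, 0, 0.006, 0, 0, 0.0007, 0, 0.011, 0, 0, 0.0007, 0, 0.011]

```text
time: 12.0
position: [0.5176, -0.0478, 0.2508]
tool_rot: [0.786, 0.618, -0.0, -0.0]
ft_force: [-2.0, 0.1, 6.1]
grip_width: 0.0094
```

Request:
servo_tool:
  steps: [0, 0, 0.0004, 0, 0.006, 0, 0, 0.0007, 0, 0.011, 0, 0, 0.0007, 0, 0.011]

```text
time: 12.38
position: [0.518, -0.0479, 0.2508]
tool_rot: [0.79, 0.613, -0.001, -0.001]
ft_force: [-3.0, -0.2, 5.8]
grip_width: 0.0095
```

Request:
servo_tool:
  steps: [0, 0, 0.0004, 0, 0.006, 0, 0, 0.0006, 0, 0.01, 0, 0, 0.0006, 0, 0.01]

```text
time: 12.75
position: [0.5183, -0.048, 0.2508]
tool_rot: [0.793, 0.61, -0.001, -0.001]
ft_force: [-3.2, -1.7, 6.7]
grip_width: 0.0091
```

```bash
python3 -c "
from arc import *
st()
c=camera('scene');cv2.imwrite('pics/s6.png',cv2.resize(c['pixels'][170:245,185:290],None,fx=7,fy=7,interpolation=cv2.INTER_CUBIC))"
```

```text
t 12.75 scanner xy [ 0.005  -0.0004] z 0.2508 F tool xyz [-2.45 -2.66 -6.69] grip 0.009093683517318221
```

View pics/s6.png

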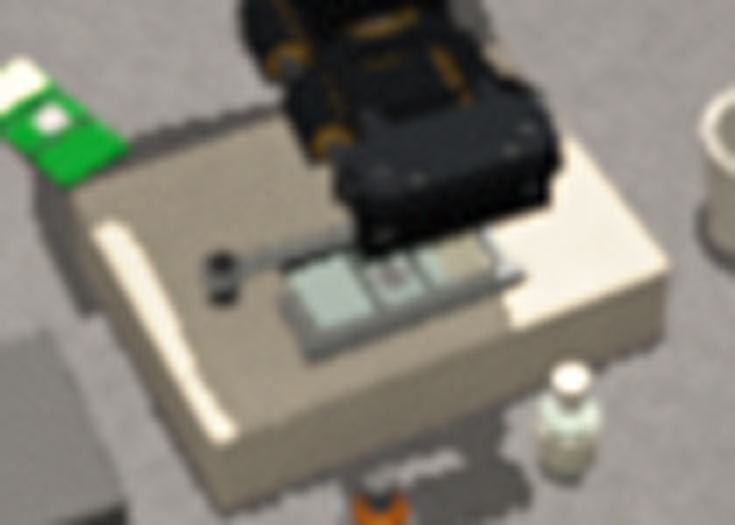

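Request:
servo_tool:
  steps: [0, 0, 0.0003, 0, 0.0, 0, 0, 0.0003, 0, 0.0]

```text
time: 13.05
position: [0.5184, -0.048, 0.2508]
tool_rot: [0.793, 0.61, -0.001, -0.001]
ft_force: [-4.0, -0.4, 7.4]
grip_width: 0.0089
```

Request:
servo_tool:
  steps: [0, 0, 0.0003, 0, 0.0, 0, 0, 0.0003, 0, 0.0]

```text
time: 13.3
position: [0.5186, -0.048, 0.2508]
tool_rot: [0.793, 0.61, -0.001, -0.002]
ft_force: [-4.5, -1.0, 6.6]
grip_width: 0.0096
```

```bash
python3 -c "
from arc import *
st();print(get_obs()['moment'],get_obs()['joint_torque'])"
```

```text
t 13.3 scanner xy [ 0.0053 -0.0004] z 0.2508 F tool xyz [-2.11 -4.05 -6.61] grip 0.009577615431873215
[-0.21923974  0.77895225  0.07039426] [ 5.59553280e-01 -3.67601538e+01 -1.03769097e+01  4.55798060e-01
 -1.10192053e+00  2.91111617e-02]
```

Request:
servo_tool:
  steps: [0, 0, 0.0005, 0, 0.0, 0, 0, 0.0005, 0, 0.0]

```text
time: 13.55
position: [0.5188, -0.0481, 0.2507]
tool_rot: [0.793, 0.61, -0.002, -0.002]
ft_force: [-4.9, -1.2, 8.3]
grip_width: 0.0095
```

Request:
servo_tool:
  steps: [0, 0, 0.0005, 0, 0.0, 0, 0, 0.0005, 0, 0.0]

```text
time: 13.8
position: [0.5191, -0.0481, 0.2507]
tool_rot: [0.793, 0.61, -0.002, -0.002]
ft_force: [-5.7, -1.1, 8.3]
grip_width: 0.0092
```

```bash
python3 -c "
from arc import *
st();print(get_obs()['moment'])"
```

```text
t 13.8 scanner xy [ 0.0057 -0.0004] z 0.2507 F tool xyz [-2.59 -5.26 -8.31] grip 0.009243972254147565
[-0.17700389  1.027001    0.01961983]
```

Request:
servo_tool:
  steps: [0, 0, 0.0005, -0.0005, 0.0, 0, 0, 0.0008, -0.001, 0.0, 0, 0, 0.0008, -0.001, 0]

```text
time: 14.18
position: [0.5193, -0.0482, 0.2509]
tool_rot: [0.793, 0.61, -0.002, -0.003]
ft_force: [-6.5, -1.3, 3.3]
grip_width: 0.009
```

```bash
python3 -c "
from arc import *
st();print(get_obs()['moment'])"
```

```text
t 14.175 scanner xy [ 0.0061 -0.0005] z 0.2509 F tool xyz [-2.9  -5.95 -3.33] grip 0.009027124225566247
[-0.23852699  0.97134775  0.01656384]
```

Request:
servo_tool:
  steps: [0, -0.0002, 0.0004, -0.0003, 0.0, 0, -0.0004, 0.0008, -0.0005, 0.0, 0, -0.0004, 0.0008, -0.0005, 0]

```text
time: 14.55
position: [0.5196, -0.0485, 0.2509]
tool_rot: [0.793, 0.61, -0.003, -0.004]
ft_force: [-5.6, 0.3, 0.8]
grip_width: 0.0093
```

Request:
servo_tool:
  steps: [0, -0.0002, 0.0004, -0.0002, 0.0, 0, -0.0003, 0.0008, -0.0003, 0.0, 0, -0.0003, 0.0008, -0.0003, 0]

```text
time: 14.92
position: [0.5199, -0.0487, 0.251]
tool_rot: [0.793, 0.609, -0.003, -0.005]
ft_force: [-5.8, 2.0, 1.5]
grip_width: 0.0096
```

```bash
python3 -c "
from arc import *
st();print(get_obs()['moment'])"
```

```text
t 14.925 scanner xy [ 0.0067 -0.0008] z 0.251 F tool xyz [ 0.44 -6.14 -1.48] grip 0.009569955055680448
[0.13529961 1.05145132 0.01529784]
```

```bash
cat >> arc.py <<'E'
from scipy.spatial.transform import Rotation as Ro
def st2():
    o=get_obs();M=Ro.from_quat(o["tool_rot"]).as_matrix();p=o["position"]+M@[0,0,.168]
    yw=-.1926;Rm=np.array([[np.cos(yw),-np.sin(yw)],[np.sin(yw),np.cos(yw)]])
    print("t",o["time"],"tip scanner",(Rm.T@(p[:2]-[.5135,-.0466])).round(4),"z",o["position"][2].round(4),"Ft",(M.T@o["ft_force"]).round(2),"Mt",(M.T@o["moment"]).round(2),"grip",o["grip_width"].round(4))
E
python3 -c "
from arc import *
st2()"
```

```text
Traceback (most recent call last):
  File "arc.py", line 23, in st2
    print("t",o["time"],"tip scanner",(Rm.T@(p[:2]-[.5135,-.0466])).round(4),"z",o["position"][2].round(4),"Ft",(M.T@o["ft_force"]).round(2),"Mt",(M.T@o["moment"]).round(2),"grip",o["grip_width"].round(4))
                                                                                                                                                                                    ^^^^^^^^^^^^^^^^^^^^^
AttributeError: 'float' object has no attribute 'round'
```

Request:
servo_tool:
  steps: [0, 0, 0.0005, 0, 0.0, 0, 0, 0.001, 0, 0.0, 0, 0, 0.001, 0, 0]

```text
time: 15.3
position: [0.5204, -0.0488, 0.2509]
tool_rot: [0.793, 0.61, -0.004, -0.005]
ft_force: [-7.5, 0.6, 1.0]
grip_width: 0.0091
```

```bash
python3 -c "
from arc import *
st2()"
```

```text
Traceback (most recent call last):
  File "arc.py", line 23, in st2
    print("t",o["time"],"tip scanner",(Rm.T@(p[:2]-[.5135,-.0466])).round(4),"z",o["position"][2].round(4),"Ft",(M.T@o["ft_force"]).round(2),"Mt",(M.T@o["moment"]).round(2),"grip",o["grip_width"].round(4))
                                                                                                                                                                                    ^^^^^^^^^^^^^^^^^^^^^
AttributeError: 'float' object has no attribute 'round'
```

```bash
sed -i 's/o\["grip_width"\].round(4)/round(o["grip_width"],4)/' arc.py; python3 -c "
from arc import *
st2()"
```

```text
t 15.3 tip scanner [ 0.005  -0.0005] z 0.2509 Ft [-1.33 -7.44 -0.88] Mt [ 1.19 -0.18  0.03] grip 0.0091
```

Request:
servo_tool:
  steps: [0, 0, 0.0005, 0, 0.0, 0, 0, 0.001, 0, 0.0, 0, 0, 0.001, 0, 0]

```text
time: 15.68
position: [0.5208, -0.0489, 0.2509]
tool_rot: [0.793, 0.61, -0.004, -0.006]
ft_force: [-7.9, 1.8, 2.3]
grip_width: 0.0095
```

```bash
python3 -c "
from arc import *
st2()"
```

```text
t 15.675 tip scanner [ 0.0052 -0.0005] z 0.2509 Ft [-0.24 -8.13 -2.14] Mt [ 1.43 -0.18 -0.04] grip 0.0095
```

Request:
servo_tool:
  steps: [0, 0, 0.0007, 0, 0.0, 0, 0, 0.0014, 0, 0.0, 0, 0, 0.002, 0, 0, 0, 0, 0.002, 0, 0]

```text
time: 16.18
position: [0.5217, -0.0491, 0.2508]
tool_rot: [0.793, 0.61, -0.005, -0.008]
ft_force: [-10.8, 2.6, 5.2]
grip_width: 0.0095
```

```bash
python3 -c "
from arc import *
st2()"
```

```text
t 16.175 tip scanner [ 0.0055 -0.0005] z 0.2508 Ft [ -0.22 -11.2   -4.96] Mt [ 1.83 -0.27  0.01] grip 0.0095
```

Request:
servo_tool:
  steps: [0, 0, 0.0007, -0.0002, 0.0, 0, 0, 0.0014, -0.0003, 0.0, 0, 0, 0.002, -0.0004, 0, 0, 0, 0.002, -0.0004, 0, 0, 0, 0.002, -0.0004, 0]

```text
time: 16.8
position: [0.5226, -0.0493, 0.2508]
tool_rot: [0.793, 0.61, -0.006, -0.009]
ft_force: [-13.4, 2.5, 3.3]
grip_width: 0.0089
```

```bash
python3 -c "
from arc import *
st2()"
```

```text
t 16.8 tip scanner [ 0.0057 -0.0005] z 0.2508 Ft [ -1.   -13.64  -2.95] Mt [ 2.16 -0.44 -0.01] grip 0.0089
```

Request:
servo_tool:
  steps: [0, 0, 0.0003, 0, 0, 0, 0, 0.0004, 0, 0, 0, 0, 0.0004, 0, 0, 0, 0, 0.0004, 0, 0, 0, 0, 0.0004, 0, 0, 0, 0, 0.0004, 0, 0]

```text
time: 17.55
position: [0.5227, -0.0494, 0.2507]
tool_rot: [0.793, 0.61, -0.007, -0.009]
ft_force: [-13.0, 2.1, 4.5]
grip_width: 0.0099
```

```bash
python3 -c "
from arc import *
st2()"
```

```text
t 17.55 tip scanner [ 0.0057 -0.0005] z 0.2507 Ft [ -1.32 -13.21  -4.23] Mt [ 2.23 -0.31  0.02] grip 0.0099
```

Request:
servo_tool:
  steps: [0, 0, -0.002, 0, 0, 0, 0, -0.004, 0, 0, 0, 0, -0.006, 0.0004, 0, 0, 0, -0.008, 0.0006, 0, 0, 0, -0.01, 0.001, 0, 0, 0, -0.01, 0.001, 0]

```text
time: 18.3
position: [0.5187, -0.0485, 0.2511]
tool_rot: [0.793, 0.609, -0.001, -0.002]
ft_force: [-3.4, 4.1, -6.0]
grip_width: 0.009
```

```bash
python3 -c "
from arc import *
st2()"
```

```text
t 18.3 tip scanner [ 0.0049 -0.0006] z 0.2511 Ft [ 3.1  -4.31  6.04] Mt [ 0.65  0.44 -0.04] grip 0.009
```

Request:
servo_tool:
  steps: [0.012, 0, -0.001, 0, 0, 0.02, 0, -0.001, 0, 0, 0.03, 0, -0.001, 0, 0, 0.03, 0, -0.001, 0, 0]

```text
time: 18.8
position: [0.5194, -0.0494, 0.2526]
tool_rot: [0.793, 0.609, 0.001, 0.002]
ft_force: [0.3, -0.2, 0.3]
grip_width: 0.0279
```

Request:
servo_tool:
  steps: [0.03, 0, -0.001, -0.02, 0, 0.03, 0, -0.001, -0.06, 0, 0.03, 0, -0.001, -0.08, 0, 0.03, 0, -0.001, -0.08, 0]

```text
time: 19.3
position: [0.5182, -0.0489, 0.3338]
tool_rot: [0.793, 0.609, 0.002, 0.002]
ft_force: [-0.3, -0.3, -0.3]
grip_width: 0.03
```

```bash
python3 - <<'E'
from arc import *
st2();o=get_obs();print(o["position"],o["tool_rot"],o["q"],o["ft_force"])
c=camera("wrist");cv2.imwrite("pics/w7.png",c["pixels"])
c=camera('scene');cv2.imwrite('pics/s7.png',cv2.resize(c['pixels'][170:245,185:290],None,fx=7,fy=7,interpolation=cv2.INTER_CUBIC))
E
```

```text
t 19.3 tip scanner [ 0.006  -0.0015] z 0.3338 Ft [-0.33 -0.17  0.25] Mt [ 0.01 -0.09 -0.03] grip 0.03
[ 0.51824118 -0.04889718  0.33375485] [0.79281284 0.60945848 0.0015974  0.00236906] [-3.08944307e-01  4.89699311e-01  1.76566816e+00 -9.79604315e-05
  8.80511086e-01 -4.88468467e-02] [-0.2509344  -0.27584301 -0.25213553]
```

View pics/w7.png

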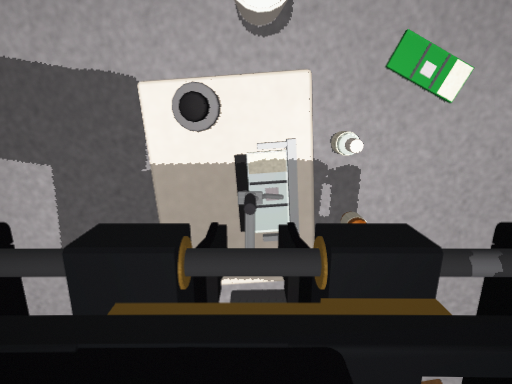

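View pics/s7.png

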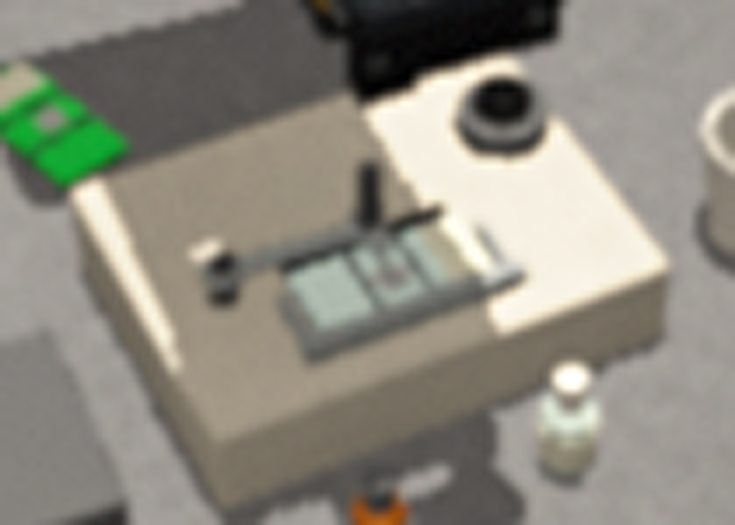

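```bash
python3 - <<'E'
from arc import *
import pickle
c=camera("wrist");pickle.dump(c,open("c7.pkl","wb"))
cv2.imwrite("pics/zb.png",cv2.resize(c["pixels"][60:160,140:260],None,fx=6,fy=6,interpolation=cv2.INTER_CUBIC))
c1=pickle.load(open("c1.pkl","rb"))["wrist"]
cv2.imwrite("pics/zb1.png",cv2.resize(c1["pixels"][110:200,340:440],None,fx=6,fy=6,interpolation=cv2.INTER_CUBIC))
w=onz(c1,(387,153.3),.063);print(w)
for h in(.045,.05,.055,.06,.063):print(h,proj(c1,[w[0],w[1],h]))
w=onz(c,(193,106),.063);print(w)
for h in(.045,.05,.055,.06,.063):print(h,proj(c,[w[0],w[1],h]))
E
```

```text
[0.49430244 0.04014633 0.063     ]
0.045 [[378.02233974 150.80520989]]
0.05 [[380.39373074 151.46437929]]
0.055 [[382.85637231 152.14877143]]
0.06 [[385.4156487  152.85986622]]
0.063 [[387.  153.3]]
[0.49250504 0.03993369 0.063     ]
0.045 [[197.03300413 106.76857863]]
0.05 [[195.96918853 106.56588088]]
0.055 [[194.86331401 106.35514196]]
0.06 [[193.71283477 106.13587347]]
0.063 [[193. 106.]]
```

View pics/zb.png

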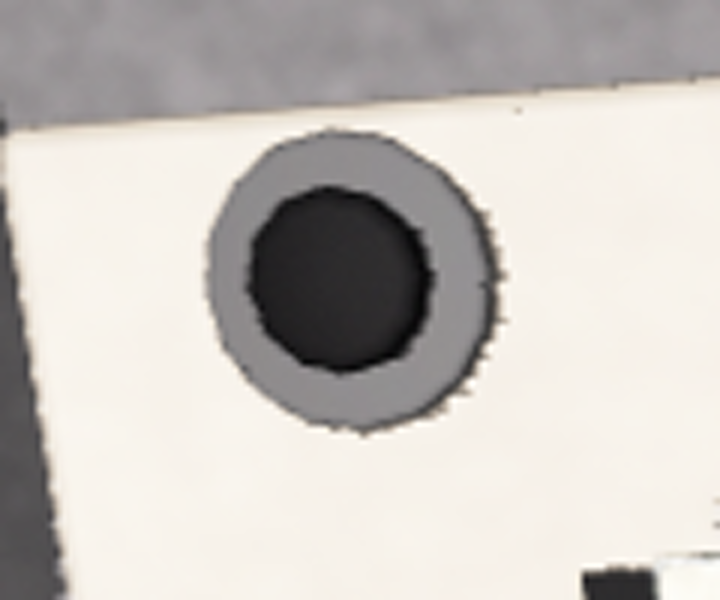

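View pics/zb1.png

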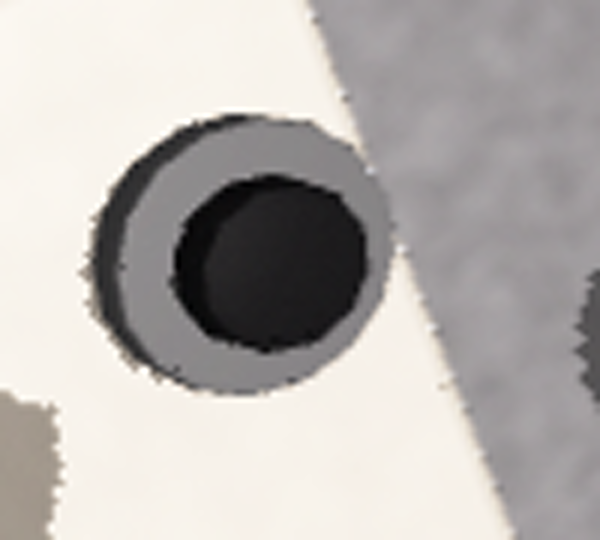

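```bash
python3 - <<'E'
from arc import *
import pickle
c=pickle.load(open("c7.pkl","rb"));c1=pickle.load(open("c1.pkl","rb"))["wrist"]
a=onz(c1,(387.5,154.2),.063);b=onz(c,(196.3,106),.063);print(a,b,tri(c1,(387.5,154.2),c,(196.3,106)))
o=get_obs();x,y=o["tool_rot"][:2];tx=np.array([2*x*x-1,2*x*y]);ty=np.array([2*x*y,2*y*y-1])
g=np.array([.4952,.0387]);d=g-o["position"][:2];print(d@tx,d@ty,o["position"])
E
```

```text
[0.49518981 0.04007789 0.063     ] [0.4950442  0.03926275 0.063     ] (array([0.49502976, 0.0395419 , 0.06369325]), np.float64(0.0007097769202287133))
0.0787067380832408 -0.04365743431875386 [ 0.51714804 -0.04858693  0.3312058 ]
```

Request:
servo_tool:
  steps: [0, 0.04, -0.022, 0, 0, 0, 0.079, -0.044, 0, 0, 0, 0.079, -0.044, 0.03, 0, 0, 0.079, -0.044, 0.06, 0, 0, 0.079, -0.044, 0.075, 0, 0, 0.079, -0.044, 0.078, 0, 0, 0.079, -0.044, 0.078, 0]

```text
time: 20.32
position: [0.4955, 0.0389, 0.254]
tool_rot: [0.793, 0.609, 0.0, 0.0]
ft_force: [-1.5, 0.2, 0.0]
grip_width: 0.0005
```

```bash
python3 - <<'E'
from arc import *
st2();o=get_obs();print(o["position"],o["ft_force"])
c=camera('scene');cv2.imwrite('pics/s8.png',cv2.resize(c['pixels'][170:245,185:290],None,fx=7,fy=7,interpolation=cv2.INTER_CUBIC))
E
```

```text
t 20.325 tip scanner [-0.034   0.0804] z 0.254 Ft [-0.21 -1.48 -0.  ] Mt [ 0.05 -0.15 -0.02] grip 0.0005
[0.495488   0.03885318 0.25401046] [-1.48912743e+00  1.76353755e-01  5.94689814e-04]
```

View pics/s8.png

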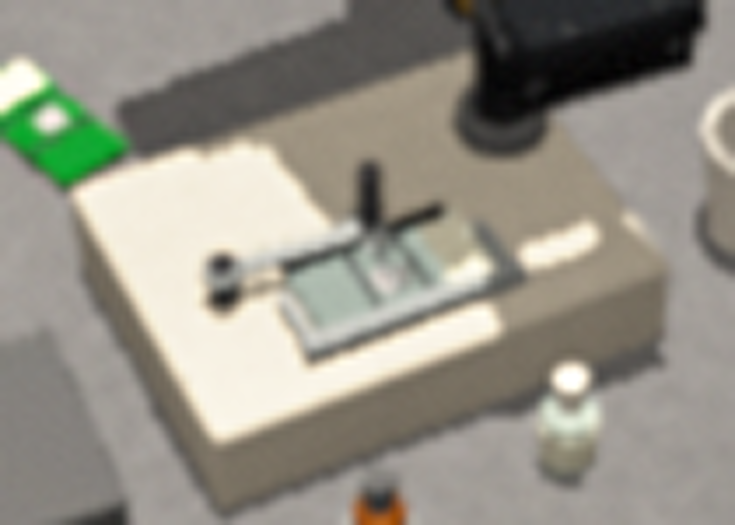

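Request:
servo_tool:
  steps: [0, 0, 0, 0.006, 0, 0, 0, 0, 0.01, 0, 0, 0, 0, 0.013, 0, 0, 0, 0, 0.0145, 0, 0, 0, 0, 0.0145, 0]

```text
time: 21.0
position: [0.4957, 0.039, 0.2431]
tool_rot: [0.793, 0.61, 0.001, 0.002]
ft_force: [-4.4, -0.3, 30.3]
grip_width: 0.0003
```

```bash
python3 - <<'E'
from arc import *
import rig;print(rig.tip_reach)
st2();o=get_obs();print(o["position"],o["ft_force"])
c=camera('scene');cv2.imwrite('pics/s9.png',cv2.resize(c['pixels'][170:245,185:290],None,fx=7,fy=7,interpolation=cv2.INTER_CUBIC))
c=camera("wrist");cv2.imwrite("pics/w9.png",c["pixels"])
E
```

```text
0.1822
t 21.0 tip scanner [-0.0331  0.0806] z 0.2431 Ft [ -1.42  -4.09 -30.34] Mt [ 0.79 -0.35  0.02] grip 0.0003
[0.49570247 0.03899515 0.24309509] [-4.44827239 -0.29624126 30.32597578]
```

View pics/s9.png

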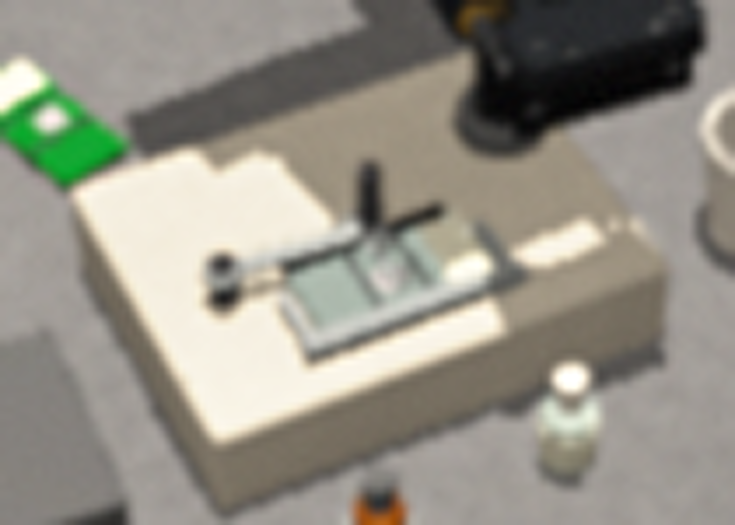

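View pics/w9.png

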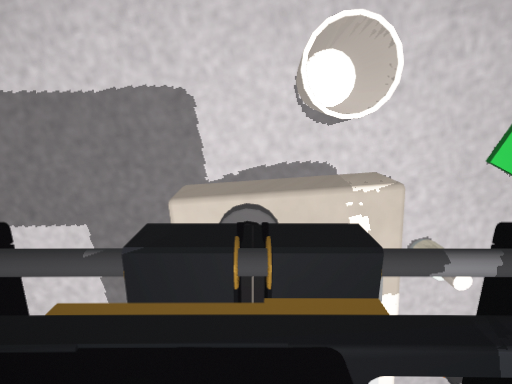

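Request:
servo_tool:
  steps: [0, 0, 0, -0.0035, 0, 0, 0, 0, -0.0035, 0]

```text
time: 21.35
position: [0.4958, 0.0389, 0.2441]
tool_rot: [0.793, 0.609, 0.001, 0.001]
ft_force: [0.9, -0.3, 4.4]
grip_width: 0.0003
```

Request:
servo_tool:
  steps: [0, 0, 0, -0.002, 0, 0, 0, 0, -0.002, 0]

```text
time: 21.6
position: [0.4959, 0.0389, 0.2452]
tool_rot: [0.793, 0.609, 0.001, 0.001]
ft_force: [2.2, -1.3, 3.2]
grip_width: 0.0006
```

Request:
servo_tool:
  steps: [0, 0, 0, -0.002, 0, 0, 0, 0, -0.002, 0]

```text
time: 21.85
position: [0.4953, 0.0391, 0.2469]
tool_rot: [0.793, 0.609, 0.0, 0.0]
ft_force: [1.9, -0.9, 2.5]
grip_width: 0.0006
```

Request:
servo_tool:
  steps: [0, 0, 0, -0.002, 0, 0, 0, 0, -0.002, 0]

```text
time: 22.1
position: [0.4948, 0.0392, 0.2488]
tool_rot: [0.793, 0.609, -0.0, -0.001]
ft_force: [0.9, -0.3, 1.2]
grip_width: 0.0003
```

Request:
servo_tool:
  steps: [0, 0, 0, -0.002, 0, 0, 0, 0, -0.002, 0]

```text
time: 22.35
position: [0.4945, 0.0392, 0.2507]
tool_rot: [0.793, 0.609, -0.001, -0.001]
ft_force: [0.4, -0.3, -0.4]
grip_width: 0.0004
```

Request:
servo_tool:
  steps: [0, 0, 0, -0.04, 0, 0.035, 0, 0, -0.06, 0, 0.035, -0.04, 0.023, -0.06, 0, 0.035, -0.0787, 0.046, -0.06, 0, 0.035, -0.0787, 0.046, -0.06, 0, 0.035, -0.0787, 0.046, -0.06, 0]

```text
time: 23.1
position: [0.5186, -0.0485, 0.3104]
tool_rot: [0.793, 0.609, -0.001, -0.001]
ft_force: [0.4, 0.3, -0.4]
grip_width: 0.0336
```

```bash
python3 - <<'E'
from arc import *
st2();o=get_obs();print(o["position"],o["ft_force"])
c=camera("wrist");cv2.imwrite("pics/w10.png",c["pixels"][100:300,150:400])
yw=-.1926;R=np.array([[np.cos(yw),-np.sin(yw)],[np.sin(yw),np.cos(yw)]])
for z in(.093,.062):print(proj(c,[*(np.array([.5135,-.0466])+R@[.005,-.0006]),z])-[150,100])
E
```

```text
t 23.1 tip scanner [ 0.0049 -0.0007] z 0.3104 Ft [0.36 0.34 0.44] Mt [ 0.07 -0.09 -0.02] grip 0.0336
[ 0.51858649 -0.04846736  0.31042048] [ 0.41596858  0.2583898  -0.43968837]
[[102.14440219 121.63064801]]
[[102.24245285 108.49525311]]
```

View pics/w10.png

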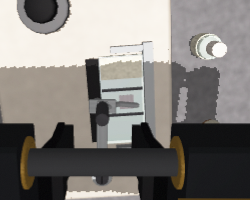

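Request:
servo_tool:
  steps: [0.035, 0, 0, 0.03, 0, 0.035, 0, 0, 0.05, 0, 0.035, 0, 0, 0.056, 0, 0.02, 0, 0, 0.056, 0, 0, 0, 0, 0.056, 0, 0, 0, 0, 0.056, 0, 0, 0, 0, 0.056, 0]
  force: 10

```text
time: 24.02
position: [0.5184, -0.0484, 0.2554]
tool_rot: [0.793, 0.61, -0.001, -0.001]
ft_force: [-3.5, 2.1, 5.5]
grip_width: 0.0095
```

```bash
python3 -c "
from arc import *
P[:]=[.5039,-.1080]
st2();table(-np.arange(1,13)*.075)"
```

```text
t 24.025 tip scanner [ 0.0047 -0.0008] z 0.2554 Ft [ 1.18 -3.92 -5.49] Mt [ 0.79  0.   -0.  ] grip 0.0095
theta now -0.04651348847915171 r 0.06133705949187026 tooly ang -0.06729343703254687
-0.075 [-0.0003 -0.0046]
-0.15 [-0.0009 -0.0091]
-0.22499999999999998 [-0.0018 -0.0136]
-0.3 [-0.0031 -0.0181]
-0.375 [-0.0047 -0.0224]
-0.44999999999999996 [-0.0067 -0.0265]
-0.525 [-0.0089 -0.0306]
-0.6 [-0.0114 -0.0344]
-0.6749999999999999 [-0.0142 -0.038 ]
-0.75 [-0.0173 -0.0415]
-0.825 [-0.0206 -0.0446]
-0.8999999999999999 [-0.0242 -0.0476]
```

```bash
python3 -c "
from arc import *
P[:]=[.5012,-.1077]
table(-np.arange(1,13)*.075)"
```

```text
theta now -0.09016297649246086 r 0.061743877140268334 tooly ang -0.06729343703254687
-0.075 [-0.0001 -0.0046]
-0.15 [-0.0005 -0.0092]
-0.22499999999999998 [-0.0012 -0.0138]
-0.3 [-0.0023 -0.0183]
-0.375 [-0.0038 -0.0227]
-0.44999999999999996 [-0.0055 -0.027 ]
-0.525 [-0.0076 -0.0311]
-0.6 [-0.01   -0.0351]
-0.6749999999999999 [-0.0127 -0.0389]
-0.75 [-0.0156 -0.0425]
-0.825 [-0.0188 -0.0458]
-0.8999999999999999 [-0.0223 -0.0489]
```

Request:
servo_tool:
  steps: [0, -0.0001, -0.0023, -0.0005, -0.037, 0, -0.0001, -0.0046, -0.0005, -0.075, 0, -0.0003, -0.0069, -0.0005, -0.112, 0, -0.0005, -0.0092, -0.0005, -0.15, 0, -0.0009, -0.0115, -0.0005, -0.187, 0, -0.0012, -0.0138, -0.0005, -0.225, 0, -0.0023, -0.0183, -0.0005, -0.3, 0, -0.0038, -0.0227, -0.0005, -0.375, 0, -0.0038, -0.0227, -0.0005, -0.375]

```text
time: 25.15
position: [0.4968, -0.0465, 0.2555]
tool_rot: [0.665, 0.746, 0.001, 0.0]
ft_force: [-0.1, 3.1, 0.2]
grip_width: 0.0095
```

```bash
python3 -c "
from arc import *
P[:]=[.5012,-.1077]
st2();table(-np.arange(1,9)*.075)
c=camera('scene');cv2.imwrite('pics/s11.png',cv2.resize(c['pixels'][170:245,185:290],None,fx=7,fy=7,interpolation=cv2.INTER_CUBIC))"
```

```text
t 25.15 tip scanner [-0.0162 -0.003 ] z 0.2555 Ft [ 3.12  0.28 -0.23] Mt [-0.08  0.53  0.02] grip 0.0095
theta now 0.26431239689764074 r 0.06137720164544815 tooly ang 0.3071915481498124
-0.075 [ 0.     -0.0046]
-0.15 [-0.0003 -0.0092]
-0.22499999999999998 [-0.001  -0.0137]
-0.3 [-0.002  -0.0182]
-0.375 [-0.0033 -0.0226]
-0.44999999999999996 [-0.005  -0.0269]
-0.525 [-0.0069 -0.0311]
-0.6 [-0.0092 -0.0351]
```

View pics/s11.png

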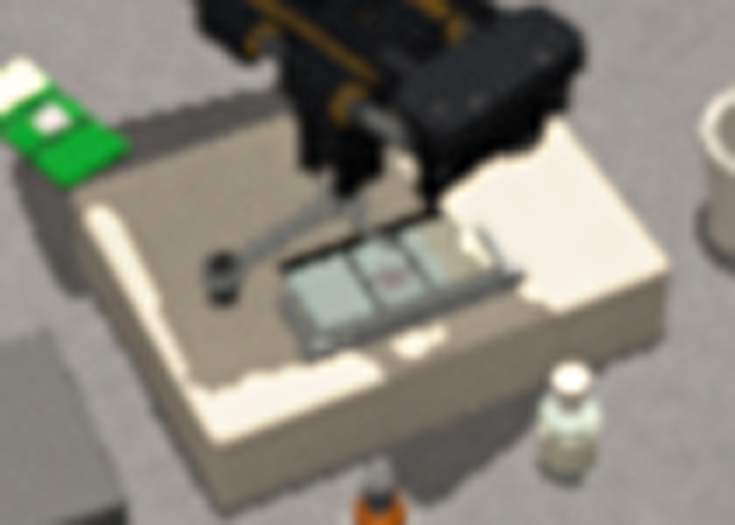

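Request:
servo_tool:
  steps: [0, 0.0003, -0.0046, 0, -0.075, 0, 0.0003, -0.0092, 0, -0.15, 0, -0.0003, -0.0137, 0, -0.225, 0, -0.0013, -0.0182, 0, -0.3, 0, -0.0026, -0.0226, 0, -0.375, 0, -0.0043, -0.0269, 0, -0.45, 0, -0.0062, -0.0311, 0, -0.525, 0, -0.0085, -0.0351, 0, -0.6, 0, -0.0085, -0.0351, 0, -0.6]

```text
time: 26.32
position: [0.4628, -0.0595, 0.2555]
tool_rot: [0.416, 0.91, -0.0, 0.0]
ft_force: [-0.8, -0.2, -0.4]
grip_width: 0.0092
```

Request:
servo_tool:
  steps: [0.012, 0, 0, 0, 0, 0.03, 0, 0, 0, 0, 0.04, 0, 0, 0, 0, 0.04, 0, 0, 0, 0, 0.04, 0, 0, -0.03, 0, 0.04, 0, 0, -0.09, 0, 0.04, 0, 0, -0.12, 0]

```text
time: 27.2
position: [0.463, -0.0592, 0.378]
tool_rot: [0.415, 0.91, 0.0, 0.002]
ft_force: [0.6, -1.1, -1.2]
grip_width: 0.0396
```

Request:
servo_tool:
  steps: [0.04, 0.06, 0, -0.02, 0, 0.04, 0.12, 0, -0.02, 0, 0.04, 0.18, 0, -0.02, 0, 0.04, 0.2, 0, -0.02, 0, 0.04, 0.2, 0, -0.02, 0]

```text
time: 27.82
position: [0.3302, 0.0927, 0.3956]
tool_rot: [0.414, 0.91, -0.0, -0.0]
ft_force: [0.4, -0.7, 0.2]
grip_width: 0.0401
```

```bash
python3 - <<'E'
from arc import *
st2();import pickle
c=camera('scene');cv2.imwrite('pics/s12.png',cv2.resize(c['pixels'][170:245,185:290],None,fx=7,fy=7,interpolation=cv2.INTER_CUBIC))
c=camera('top');pickle.dump(c,open("c12.pkl","wb"));cv2.imwrite('pics/t12.png',cv2.resize(c['pixels'][160:250,210:320],None,fx=6,fy=6,interpolation=cv2.INTER_CUBIC))
E
```

```text
t 27.825 tip scanner [-0.2066  0.1016] z 0.3956 Ft [-0.83 -0.18 -0.22] Mt [ 0.03 -0.02 -0.01] grip 0.0401
```

View pics/s12.png

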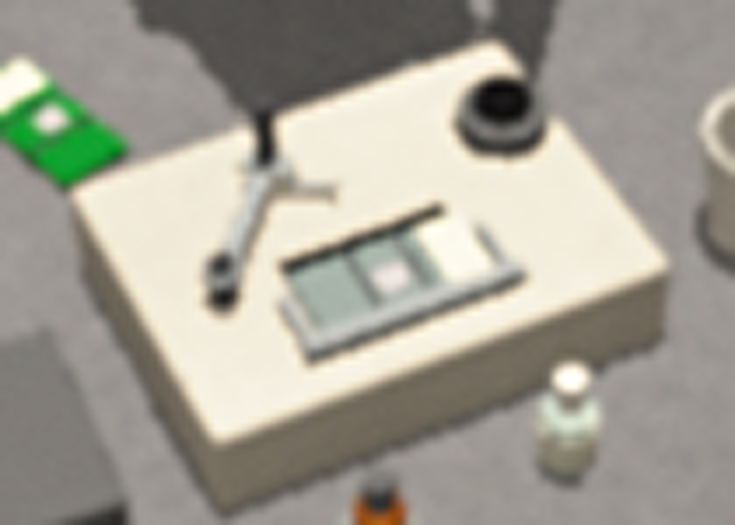

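View pics/t12.png

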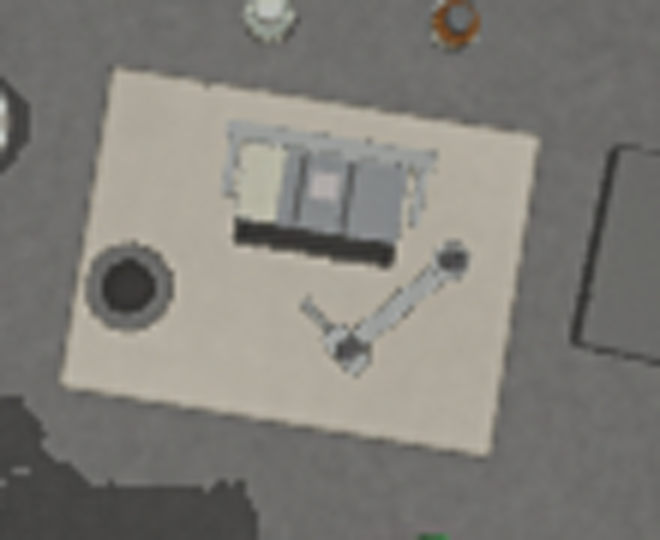

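```bash
python3 - <<'E'
from arc import *
import pickle;from rig import hand_in
c=pickle.load(open("c12.pkl","rb"))
yw=-.1926;R=np.array([[np.cos(yw),-np.sin(yw)],[np.sin(yw),np.cos(yw)]])
for n,p,z in[("post",(347,346),.093),("sFL",(238,216),.05),("sFR",(396,242),.05)]:
    w=onz(c,((p[0]+.5)/6-.5+210,(p[1]+.5)/6-.5+160),z);print(n,(R.T@(w[:2]-[.5135,-.0466])).round(4))
print(hand_in())
E
```

```text
post [-0.0455 -0.0198]
sFL [0.0052 0.0369]
sFR [ 0.0053 -0.0359]
the job is handed in; nothing more can be done
None
```

The job is handed in after about 28 s of the 64 s allowed. hand_in gave no verdict, so the notes below are from my own readings.

- **Clip pressed home:** I gripped the post and swung the clip in. The heel started to bear at post x of about +5 mm. I held about 13.3 N at the post for about 1 s. Allowing 2 N for screw friction, that is roughly 11 N on the glass. That figure is inferred; I had no direct reading of the force on the glass.
- **Scan button:** I pressed it with closed fingers, clip still on. The force climbed to 30 N at the hard stop. On the way up it fell from 4.4 N to zero over about 6 mm, so the button went fully down and sprang back. The stop came about 4 to 5 mm higher than `tip_reach` predicted. I put that down to the fingertips reaching further when closed.
- **Clip swung clear:** The last top view puts the post at scanner x of about -45 mm.
- **Slide flush:** Its front edge reads x = 5.2 and 5.3 mm at the two ends. That is square to the fence and within 1.5 mm of flush, with no gap visible behind it.
- **Surroundings:** The arm ended about 0.2 m away, and the last close-ups showed nothing near the scanner moved. I did not re-measure the carton, jar or marker, which lie outside those pictures.

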